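# Seat the check weight in the scale pan by feel and confirm

### The arm

A 7-joint arm with a two-finger parallel gripper is mounted at the origin on a cart in front of the work surface, level with it; the furniture and walls round the work are solid. World frame = base frame: x ahead of the robot, y to its left, z up, the work surface at z = 0. Lengths are in m, angles in rad, forces in N, time in s.
With the tool pointing down it reaches from about 0.425 to 0.875 m from the base axis. Payload 8.4 kg.
Tool frame: the origin (TCP) lies at the very end of the fingers, on their centre line; the grasp point (between the pads) lies bot.hold_point_z behind it (bot.hold_point_z is the distance from the TCP to the grasp point, in m); z points along the fingers, y is the direction in which the jaws open and shut (so a half turn about z gives the same grasp; the last joint's range is limited). The gripper opens to 87 mm and grips with 3 to 60 N. Pads are 19 mm wide; open, the fingers measure 117 mm over their backs; the gripper's body (75 mm by 190 mm) begins 51 mm behind the grasp point.
Start: joints at [-1.35, 0.333, 0.04, 1.465, -0.013, 1.343, -0.059], TCP at [0.204, 0.617, 0.223] pointing down, gripper open.
Joint ranges: [-2.58, 2.58], [-0.38, 2.09], [-1.3, 1.39], [0.25, 2.4], [-1.5, 4.64], [0.08, 2.09], [-2.65, 2.65]. Speed limits (rad/s): [2.22, 2.22, 2.79, 2.79, 3.14, 3.14, 3.14].

### API

Orientations are given as a unit quaternion [x, y, z, w].
In Python, from plant import observe, vision, order, bot gives the robot as it stands.
- The arm moves only by the tool drive_tool, never from a script. Its argument "increments" is a list of rows, each a list of 4 numbers: the shift along the tool's x, y, z in units of 0.1 m (1.0 is 0.1 m), then the turn about the tool's z in units of 45 degrees (1.0 is 45 degrees). In form: [[dx, dy, dz, twist], ...]. A call has 1 to 5 rows; each row is the pose to reach, as a shift and turn from the pose measured when the call began, along the tool's axes at that moment; what a row does not reach only later rows make up. A row lasts 1/10 s, in which the tool goes at most 50 mm and 8.59 degrees, less where a joint would pass 70% of its speed; a pose out of reach is approached as far as the arm can. A call with a number of a shift or a turn outside -1 to 1 is refused whole. A call with a gripper value outside its range is refused whole. "claw" is the finger opening in mm, from 0 to 87, set as the call begins (left out, the last holds). The fingers move at their own pace and stop on an object; the grip force is fixed at half the most. Time passes only in rows, so rows that repeat a pose let the fingers close. It gives the time, the measured TCP pose, the force and the opening at its end, in the units of the state.
- observe(): the state, without advancing time (a new reading comes with each control period).
- vision.read_camera(name): name is "side" or "top"; returns (picture, depth): 480x640x3 uint8, red, green, blue; 480x640 float32, m along the optical axis (not along the pixel's ray), 0 where there is no reading.
- vision.calibration(name): a dict with "camera_matrix" (3x3 intrinsics, pixels), "extrinsics" (4x4, takes a point from camera to world coordinates). Camera axes: x right, y down, z forward; pixel columns grow to the right and rows downward; lengths in m; the calibration is good to about 2 mm. A picture is of the moment at which its call begins. calibration takes no time and is no camera call.
- order.finish_job(): hands the job in, once; it reports no verdict.
The state is a dict: "clock": time; "joint_positions": joint angles; "joint_vel": joint speeds; "joint_efforts": joint torques, N m; "tcp_pos": TCP position; "eef_rot": TCP orientation; "ft_force": force on the tool from outside, world axes, zero at the start; "ft_torque": the same for the moment, N m; "gripper_width": finger opening in m.
Only numpy, scipy, OpenCV 4.12 (cv2) and the standard library are available. Lean on these libraries where they do the work, as an engineer would, in place of code of your own. Each camera call takes 0.05 s, during which the arm holds its last target. There are 200 camera calls.

### The job

Check the bench scale: take the larger of the two knobbed steel weights and set it centred in the scale's small round pan, so that it stands flat on the pan's floor inside the raised rim with no edge on or over the rim. The pan is sprung and sits loosely, not quite in the middle of the scale, so feel the weight in with a light press and never push the pan down to its stop; then, with the weight standing there on its own, press the scale's button right down and let go. Leave the smaller weight, the cups and the slide frame where they are.

Things in the scene. Friction and masses are not known exactly. Their poses are not given: they have to be found in the camera images.
- weight_head (a point): Centre of the grip knob of the LARGER of two plain steel weights: round, upright, 60 mm high, 0.24 to 0.36 kg. Foot disc 47 mm across, 22 mm high (1 mm chamfer under its edge), a neck 15 mm across, then a cylindrical knob 22 mm across from 38 to 58 mm above the underside. This point is on the axis, 48 mm above the underside; z is the axis.
- weight: The same larger weight; origin at the centre of its underside. A tall fixed stereo microscope (base 300 x 274 mm, 420 mm high, eyepieces jutting toward the robot) stands to the right of the weights, its left side at about y = -0.05: pass over it or clear of it.
- small_weight: The smaller weight of the same shape: foot 33 mm across, 18 mm high, same 22 mm knob, 56 mm high in all, 0.11 kg; origin at the centre of its underside. Not wanted; leave it.
- scale: Grey bench scale, fixed, 190 x 150 mm, top face 43 mm above its origin (centre of its underside, on the desk). Own x points from the end with display and button to the end with the round steel pan; z up. Pan: a dish 56 mm across, floor 50 mm across, rim 3 mm wide standing 5 mm above the floor; the weight's foot has 1.5 mm of room all round inside the rim.
- scale_mid (a point): Middle of the pan's play at the height of the unloaded pan's floor (scale frame x +35, y 0, z +61 mm), fixed to the scale. The pan's true centre is up to 6.5 mm from here along each of the scale's x and y axes and stays so (it takes 40 N to shift it). This offset is NOT measured: find it by feel or sight. A weight that is not inside the rim rests on the rim and leans.
- pan (a joint): How far the pan is pressed down, m: 0 unloaded, 0.012 at its stop. It goes straight down on a spring of 1 N per mm, never tilting; the standing weight alone sinks it 2.4 to 3.6 mm. With the weight pressed on the rim from a hand at constant height, reading and push fall by up to 5 mm and 5 N when its foot slips off the rim onto the floor.
- scale_button (a joint): Travel of the scale's push button, m: 0 up, 0.005 fully down; pressed straight down, springs back, about 4 N to bottom it.
- scale_button_top (a point): Centre of the top of the button: round, 22 mm across, in a small dark collar beside the display. In the scale's frame x -70, y +45 mm.
- cup_a: White open specimen cup, 73 mm across, 41 mm high, origin at the centre of its underside; a bystander.
- cup_b: Another such white specimen cup, a bystander.
- slide_frame: White flat slide frame 105 x 60 x 8 mm on the desk, origin at the centre of its underside; a bystander.
Not all that is in view belongs to the job. What is shaped like the weight but blue or red is not meant.

How it is judged:
On the way, in this order (a step that is already met when the one before it is completed fails the run):
1. the larger weight stands flat inside the rim of the pan, let go (horizontal distance between weight_head and scale_mid below 0.0135 m and angle between weight_head's own z axis and vertical below 0.045 rad and value of joint pan above 0.0012 m and z of weight_head in the frame of scale below 0.109 m and contact force between the fingers and weight below 0.05 N), for 0.3 s.
2. the button is pressed down with the weight standing there, let go (all of step 1 and value of joint scale_button above 0.004 m), for 0.05 s.
At the end, for the whole second after the job is handed in: The larger weight stands upright (within 0.045 rad), at rest, on the pan floor inside its rim: within 13.5 mm of the middle of the pan's play, knob centre under 109 mm above the scale's underside, pan sunk over 1.2 mm; it is let go; the button is up again (under 1 mm) (all of step 1 and value of joint scale_button below 0.001 m and linear speed of weight below 0.01 m/s); the robot touches nothing.
It fails at once if the pan is pressed down to its stop (beyond 11 mm, about 11 N) (value of joint pan above 0.011 m).
It fails at once if the button is pressed before the weight stands in the pan, let go (value of joint scale_button above 0.0035 m and not (horizontal distance between weight_head and scale_mid below 0.0135 m and angle between weight_head's own z axis and vertical below 0.045 rad and value of joint pan above 0.0012 m and z of weight_head in the frame of scale below 0.109 m and contact force between the fingers and weight below 0.05 N)).
It fails at once if the smaller weight, a cup or the slide frame is moved by more than 20 mm (distance of any of small_weight, cup_a, cup_b, slide_frame from where it was at the start of the episode above 0.02 m).
It also fails if it takes over 72 s, if anything falls off the work surface, if the arm or the gripper's body presses on something with over 40 N, if the wrist force passes 120 N, or if a joint passes its speed limit or range.

## Working session

There is one attempt and no reset: what is moved stays moved. The work goes in short steps, Python scripts to look and compute and a tool call to move; the robot and the scene stay as the last step left them, time stands still between calls to the robot, and variables do not carry over. Pictures are saved under pics/ and viewed, about 8 in all and at most 12, crops included, and the job is handed in when it is done.

Besides the shell and the picture viewer there is one more tool, called after "Call:" in YAML: its name, and indented under it one key for each argument. drive_tool: Moves the arm, as the interface text tells. Shifts and turns lie within -1 to 1; 1 stands for 0.1 m of shift or 45 degrees of turn. Its arguments: {"type":"object","properties":{"increments":{"type":"array","items":{"type":"array","items":{"type":"number","minimum":-1,"maximum":1}}},"claw":{"type":"number"}},"required":["increments"]}

```bash
ls; mkdir -p pics
python3 - <<'E'
from plant import observe, vision, order, bot
import cv2,numpy as np
print(observe()); print(bot.hold_point_z)
for n in("side","top"):
    p,d=vision.read_camera(n); np.savez(f"pics/{n}0.npz",p=p,d=d)
    cv2.imwrite(f"pics/{n}0.png",p[:,:,::-1]); print(n,vision.calibration(n), (d>0).mean())
E
```

```text
pics
{'clock': 0.0, 'joint_positions': array([-1.35019885,  0.33392819,  0.03986529,  1.4662617 , -0.01338115,
        1.34330208, -0.05851317]), 'joint_vel': array([ 0.00055792, -0.00128061, -0.00098214, -0.00071961,  0.00078561,
       -0.00055612,  0.00071478]), 'joint_efforts': array([ 6.59044163e-04, -6.56340408e+01,  1.33557558e+00, -4.03794622e+01,
       -5.97562571e-02,  4.47341474e-02,  1.62617830e-04]), 'tcp_pos': array([0.20422589, 0.61659128, 0.22165268]), 'eef_rot': array([ 1.59227051e-01,  9.87241652e-01, -8.14088493e-04, -6.69386734e-05]), 'ft_force': array([-0.03155318, -0.60776963,  0.66822144]), 'ft_torque': array([-0.01297344, -0.02678293,  0.02058173]), 'gripper_width': 0.08676365132612067}
0.0187
side {'camera_matrix': array([[488.2879041 ,   0.        , 327.99748454],
       [  0.        , 488.2879041 , 235.5436727 ],
       [  0.        ,   0.        ,   1.        ]]), 'extrinsics': array([[-0.99887645,  0.04136397, -0.0231271 ,  0.50511842],
       [ 0.03984208,  0.46874515, -0.88243447,  1.00233602],
       [-0.02566027, -0.88236444, -0.46986651,  0.50137546],
       [ 0.        ,  0.        ,  0.        ,  1.        ]])} 0.9959635416666667
top {'camera_matrix': array([[516.92560291,   0.        , 313.36162764],
       [  0.        , 516.92560291, 243.19230974],
       [  0.        ,   0.        ,   1.        ]]), 'extrinsics': array([[ 0.02098281, -0.98706818,  0.15892174,  0.29379255],
       [-0.99959171, -0.02379566, -0.01581719,  0.19855283],
       [ 0.01939429, -0.15852497, -0.98716447,  1.15757958],
       [ 0.        ,  0.        ,  0.        ,  1.        ]])} 0.9960611979166667
```

View pics/top0.png

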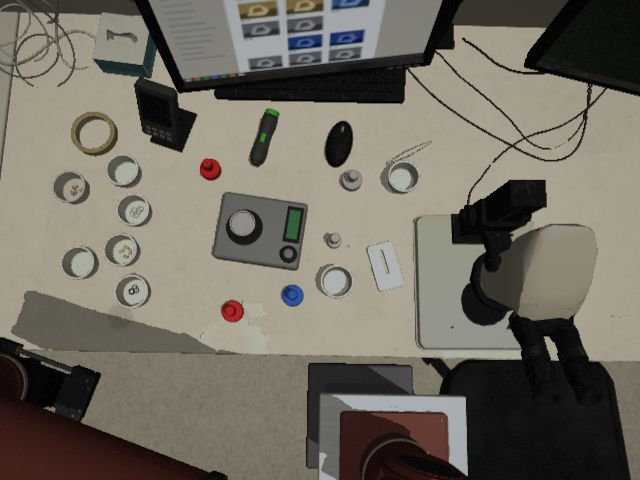

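View pics/side0.png

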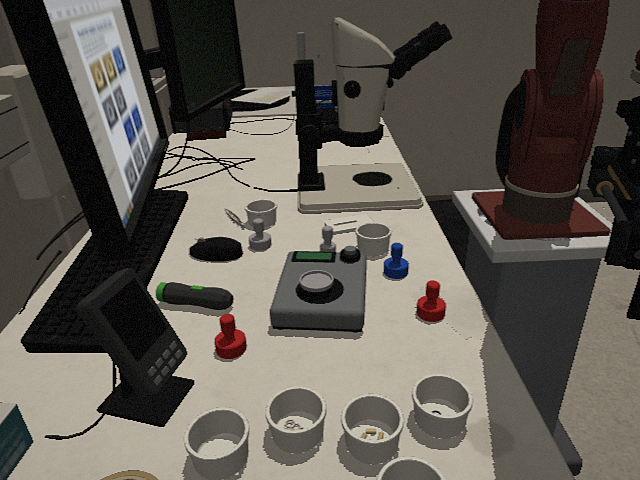

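The top view shows the larger weight at about (350,180), the small one at (334,240), and the scale with its pan at (243,225) and button at (288,254). The side view has the weights at (260,235) and (328,238), the pan at (317,283) and the button at (350,254). Next I'll enlarge both views.

```bash
cat > h.py <<'E'
import numpy as np,cv2
from plant import observe,vision,order,bot
from scipy.spatial.transform import Rotation as R
def cal(n): 
    c=vision.calibration(n); return np.array(c["camera_matrix"]),np.array(c["extrinsics"])
def atz(n,u,v,z):
    K,T=cal(n); r=T[:3,:3]@np.linalg.solve(K,[u,v,1]); o=T[:3,3]; return o+r*(z-o[2])/r[2]
def cloud(n,d):
    K,T=cal(n); v,u=np.indices(d.shape); 
    P=np.stack([(u-K[0,2])/K[0,0]*d,(v-K[1,2])/K[1,1]*d,d],-1); return P@T[:3,:3].T+T[:3,3]
def tri(uvt,uvs):
    A=[];b=[]
    for n,(u,v) in(("top",uvt),("side",uvs)):
        K,T=cal(n); r=T[:3,:3]@np.linalg.solve(K,[u,v,1]); r/=np.linalg.norm(r); M=np.eye(3)-np.outer(r,r); A.append(M); b.append(M@T[:3,3])
    return np.linalg.lstsq(np.vstack(A),np.hstack(b),rcond=None)[0]
def crop(img,x0,y0,w,h,s,f): cv2.imwrite(f,cv2.resize(img[y0:y0+h,x0:x0+w,::-1],None,fx=s,fy=s,interpolation=cv2.INTER_CUBIC))
E
python3 - <<'E'
from h import *
t=np.load("pics/top0.npz");s=np.load("pics/side0.npz")
crop(t["p"],205,155,200,150,4,"pics/tc.png")
crop(s["p"],230,205,160,130,4.6,"pics/sc.png")
P=cloud("top",t["d"]);Q=cloud("side",s["d"])
for n,a,(u,v) in(("knob",P,(351,175)),("small",P,(334,237)),("pan",P,(243,225)),("btn",P,(288,254)),("sknob",Q,(260,225)),("span",Q,(317,283)),("sbtn",Q,(350,252)),("desk",P,(300,190)),("sdesk",Q,(300,235)),("stop",Q,(340,320)),("top",P,(270,250))): print(n,np.median(a[v-1:v+2,u-1:u+2].reshape(-1,3),0).round(4))
# scale top face points from top depth
m=(P[...,2]>.035)&(P[...,2]<.05); m[:185]=0;m[275:]=0;m[:,:205]=0;m[:,315:]=0
r=cv2.minAreaRect(P[m][:,:2].astype(np.float32)*1000);print(r,m.sum(),P[m][:,2].mean())
# weights
for n,A in(("t",P),("s",Q)):
  for nm,c in(("big",(.67,.13)),("small",(.56,.16))):
    k=(A[...,2]>.04)&(A[...,2]<.07)&(abs(A[...,0]-c[0])<.06)&(abs(A[...,1]-c[1])<.06); print(n,nm,k.sum(),A[k].mean(0) if k.any() else 0, A[k].max(0) if k.any() else 0)
E
```

```text
knob [0.6246 0.1011 0.0593]
small [0.4858 0.1365 0.0562]
pan [0.5061 0.3333 0.0616]
btn [0.4453 0.2347 0.0634]
sknob [0.6204 0.1023 0.0533]
span [0.5078 0.3412 0.0633]
sbtn [0.4464 0.243  0.0623]
desk [ 0.6032  0.2134 -0.0007]
sdesk [0.5416 0.0543 0.0011]
stop [0.4744 0.3952 0.0287]
top [0.4559 0.2747 0.0429]
((500.31768798828125, 298.2635803222656), (190.04298400878906, 150.05477905273438), 82.49018859863281) 4937 0.04297536892508446
t big 97 [0.62660372 0.0975829  0.05655538] [0.70696011 0.13648803 0.06405218]
t small 227 [0.53535526 0.20645543 0.04471254] [0.61978182 0.2199746  0.06158877]
s big 132 [0.62547984 0.10047743 0.05321292] [0.63725592 0.10788251 0.06338671]
s small 138 [0.54115403 0.2040909  0.04667685] [0.61983887 0.2199532  0.05996288]
```

View pics/tc.png

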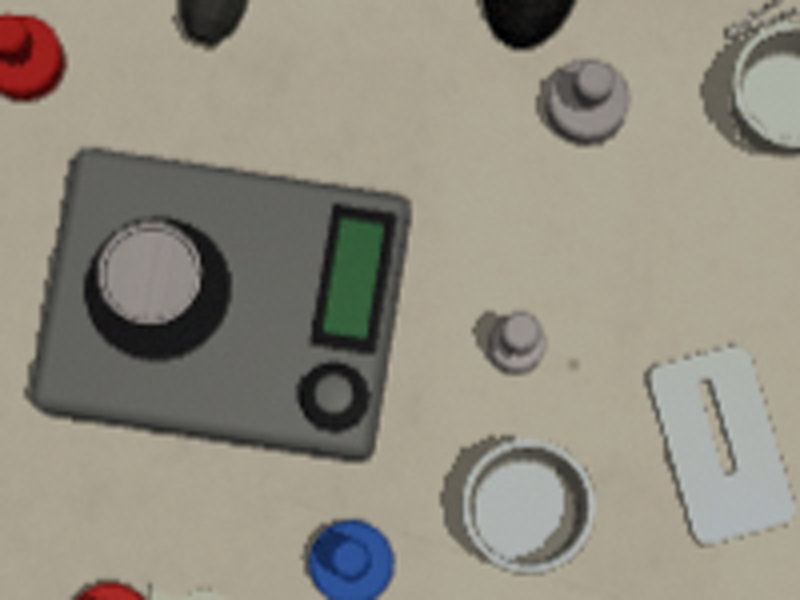

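View pics/sc.png

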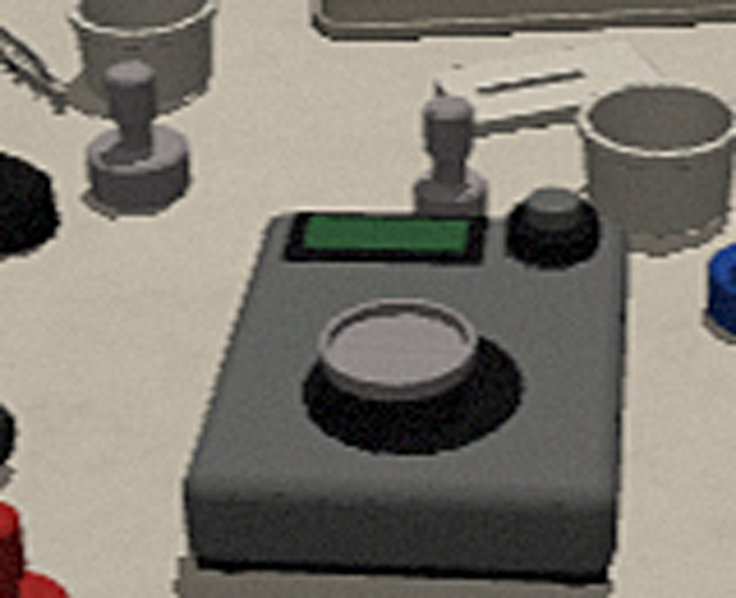

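```bash
cat >> h.py <<'E'
def go(p):
    o=observe(); r=R.from_quat(o["eef_rot"]); d=r.inv().apply(np.array(p)-o["tcp_pos"]); 
    print("t",round(o["clock"],2),"tcp",o["tcp_pos"].round(4),"F",o["ft_force"].round(2),"w",round(o["gripper_width"],4),"-> units",(d*10).round(3)); return d
def blob(A,c,r,z0,z1):
    k=(A[...,2]>z0)&(A[...,2]<z1)&(np.hypot(A[...,0]-c[0],A[...,1]-c[1])<r)
    v,u=np.nonzero(k); 
    return A[k].mean(0).round(4),k.sum(),(u.mean().round(2),v.mean().round(2)),cv2.minEnclosingCircle((A[k][:,:2]*1000).astype(np.float32))
E
python3 - <<'E'
from h import *
t=np.load("pics/top0.npz");s=np.load("pics/side0.npz")
P=cloud("top",t["d"]);Q=cloud("side",s["d"])
for n,A in(("top",P),("side",Q)):
    print(n,"pan",blob(A,(.507,.335),.045,.054,.075))
    print(n,"knob",blob(A,(.625,.098),.03,.056,.07))
    print(n,"foot",blob(A,(.625,.098),.04,.015,.027))
    print(n,"btn",blob(A,(.4465,.235),.02,.058,.075))
print("2view knob top",tri((354,175),(230+130/4.6,205+72/4.6)), "pan",tri((242.5,223.5),(230+398/4.6,205+343/4.6)),"btn",tri((205+334/4,155+397/4),(230+553/4.6,205+205/4.6)))
print(atz("top",242.5,223.5,.066),atz("top",354,175,.06))
go((.6255,.099,.22))
E
```

```text
top pan (array([0.5103, 0.3354, 0.0618]), np.int64(517), (np.float64(242.15), np.float64(223.15)), ((509.9469909667969, 334.7913818359375), 28.187849044799805))
top knob (array([0.6257, 0.0959, 0.0597]), np.int64(72), (np.float64(353.46), np.float64(174.56)), ((625.70068359375, 96.44901275634766), 11.117653846740723))
top foot (array([0.6215, 0.0973, 0.0214]), np.int64(222), (np.float64(351.19), np.float64(181.2)), ((625.7286987304688, 96.08544921875), 23.499584197998047))
top btn (array([0.4467, 0.2347, 0.0631]), np.int64(89), (np.float64(288.02), np.float64(253.36)), ((448.3000183105469, 234.9193878173828), 15.562871932983398))
side pan (array([0.5102, 0.3342, 0.0639]), np.int64(617), (np.float64(315.44), np.float64(280.51)), ((509.920654296875, 333.9637756347656), 28.930498123168945))
side knob (array([0.626 , 0.0983, 0.0602]), np.int64(57), (np.float64(257.12), np.float64(221.16)), ((626.4442749023438, 96.0107421875), 10.907642364501953))
side foot (array([0.6256, 0.1034, 0.022 ]), np.int64(213), (np.float64(258.85), np.float64(238.76)), ((625.7943725585938, 96.0884017944336), 24.52623176574707))
side btn (array([0.4471, 0.2382, 0.0634]), np.int64(92), (np.float64(349.46), np.float64(249.89)), ((444.4300842285156, 236.8527069091797), 14.607370376586914))
2view knob top [0.62438478 0.09470427 0.05964432] pan [0.50855992 0.33413788 0.06543782] btn [0.44521135 0.23363255 0.06132559]
[0.50865876 0.33404956 0.066     ] [0.62462073 0.09472374 0.06      ]
t 0.1 tcp [0.2042 0.6166 0.2217] F [ 0.77 -0.25  0.28] w 0.0873 -> units [-5.626 -3.589  0.023]
```

Call:
drive_tool:
  increments:
    - [-0.4,-0.25,0,0]
    - [-0.7,-0.45,0,0]
    - [-0.94,-0.6,0,0]
  claw: 50

```text
clock: 0.4
tcp_pos: [0.2762, 0.528, 0.2214]
eef_rot: [0.16, 0.987, -0.001, 0.0]
ft_force: [0.8, 0.1, 1.0]
gripper_width: 0.0702
```

Call:
drive_tool:
  increments:
    - [-0.4,-0.25,0,0]
    - [-0.7,-0.45,0,0]
    - [-0.94,-0.6,0,0]

```text
clock: 0.7
tcp_pos: [0.3481, 0.4389, 0.2214]
eef_rot: [0.161, 0.987, -0.002, 0.0]
ft_force: [0.1, 0.9, 0.3]
gripper_width: 0.052
```

Call:
drive_tool:
  increments:
    - [-0.4,-0.25,0,0]
    - [-0.7,-0.45,0,0]
    - [-0.94,-0.6,0,0]

```text
clock: 1.0
tcp_pos: [0.4196, 0.3494, 0.2215]
eef_rot: [0.162, 0.987, -0.002, 0.0]
ft_force: [0.2, 0.6, 0.2]
gripper_width: 0.0501
```

Call:
drive_tool:
  increments:
    - [-0.4,-0.25,0,0]
    - [-0.7,-0.45,0,0]
    - [-0.94,-0.6,0,0]

```text
clock: 1.3
tcp_pos: [0.4907, 0.2598, 0.2218]
eef_rot: [0.163, 0.987, -0.002, 0.0]
ft_force: [0.3, 0.4, -0.0]
gripper_width: 0.05
```

Call:
drive_tool:
  increments:
    - [-0.4,-0.25,0,0]
    - [-0.7,-0.45,0,0]
    - [-0.94,-0.6,0,0]
    - [-0.94,-0.6,0,0]

```text
clock: 1.7
tcp_pos: [0.5623, 0.1678, 0.2218]
eef_rot: [0.167, 0.986, -0.003, 0.001]
ft_force: [-0.2, 0.1, 0.5]
gripper_width: 0.0505
```

```bash
python3 -c "
from h import *
go((.6257,.0961,.11));print(R.from_quat(observe()['eef_rot']).as_matrix().round(3),observe()['joint_positions'])"
```

```text
t 1.7 tcp [0.5623 0.1678 0.2218] F [-0.21  0.13  0.48] w 0.0505 -> units [-0.831 -0.462  1.123]
[[-0.945  0.328  0.   ]
 [ 0.328  0.944 -0.007]
 [-0.002 -0.006 -1.   ]] [-0.72008438  0.21151374  0.41031097  1.64199552 -0.08009726  1.30786504
  0.9391681 ]
```

Call:
drive_tool:
  increments:
    - [-0.4,-0.2,0.1,0]
    - [-0.75,-0.42,0.4,0]
    - [-0.831,-0.462,0.8,0]
    - [-0.831,-0.462,1.0,0]
    - [-0.831,-0.462,1.0,0]

```text
clock: 2.2
tcp_pos: [0.6232, 0.0961, 0.1185]
eef_rot: [0.167, 0.986, -0.005, -0.002]
ft_force: [-0.1, 0.6, 0.1]
gripper_width: 0.05
```

```bash
python3 -c "
from h import *
p,d=vision.read_camera('top');crop(p,300,120,110,90,5,'pics/g1t.png')
p,d=vision.read_camera('side');crop(p,200,150,120,110,5,'pics/g1s.png')
cv2.imwrite('pics/g1.png',np.hstack([cv2.resize(cv2.imread(f),(400,360)) for f in('pics/g1t.png','pics/g1s.png')]))
go((.6257,.0961,.029));print(R.from_quat(observe()['eef_rot']).as_matrix().round(3))"
```

```text
t 2.3 tcp [0.6255 0.0971 0.1227] F [ 0.33 -0.26  0.68] w 0.05 -> units [-0.003 -0.003  0.937]
[[-0.945  0.328 -0.   ]
 [ 0.328  0.945 -0.007]
 [-0.002 -0.006 -1.   ]]
```

View pics/g1.png

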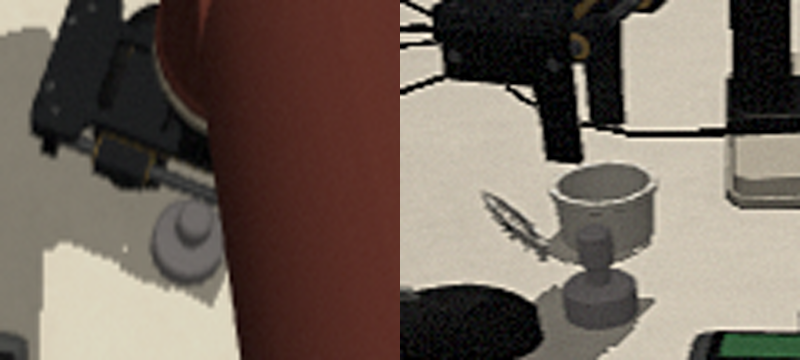

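```bash
cat >> h.py <<'E'
def proj(n,p):
    K,T=cal(n); q=K@(T[:3,:3].T@(np.array(p)-T[:3,3])); return (q[:2]/q[2]).round(1)
E
python3 -c "
from h import *
o=observe();p=o['tcp_pos'];r=R.from_quat(o['eef_rot']).as_matrix()
for n in('side','top'): print(n,proj(n,p),proj(n,p+.032*r[:,1]),proj(n,p-.032*r[:,1]),proj(n,(.6257,.0961,.06)))"
```

```text
side [254.5 192.8] [247.6 199.2] [261.  186.8] [257.4 220.8]
top [355.8 165.9] [341.3 160.7] [370.3 171.1] [353.4 174.5]
```

The two fingertips appear at side (249,199) and (261,187), which matches the projection, so the tool is over the knob. Descending now.

Call:
drive_tool:
  increments:
    - [0,0,0.3,0]
    - [0,0,0.6,0]
    - [0,0,0.85,0]
    - [0,0,0.937,0]
    - [0,0,0.937,0]

```text
clock: 2.8
tcp_pos: [0.6255, 0.0972, 0.0295]
eef_rot: [0.166, 0.986, -0.003, 0.0]
ft_force: [-1.1, 0.4, 0.4]
gripper_width: 0.0503
```

Call:
drive_tool:
  increments:
    - [0,0,0,0]
    - [0,0,0,0]

```text
clock: 3.0
tcp_pos: [0.6268, 0.0977, 0.0315]
eef_rot: [0.165, 0.986, -0.002, 0.002]
ft_force: [0.6, -0.5, -0.1]
gripper_width: 0.0503
```

```bash
python3 -c "
from h import *
go((.6257,.0961,.029))"
```

```text
t 3.0 tcp [0.6268 0.0977 0.0315] F [ 0.6  -0.51 -0.1 ] w 0.0503 -> units [ 0.005 -0.019  0.025]
```

Call:
drive_tool:
  increments:
    - [0,-0.015,0.02,0]
    - [0,-0.015,0.02,0]
    - [0,-0.015,0.02,0]

```text
clock: 3.3
tcp_pos: [0.6265, 0.0962, 0.0299]
eef_rot: [0.166, 0.986, -0.002, 0.002]
ft_force: [0.7, 0.5, -0.7]
gripper_width: 0.05
```

Call:
drive_tool:
  increments:
    - [0,0,0,0]
    - [0,0,0,0]
    - [0,0,0,0]
    - [0,0,0,0]
    - [0,0,0,0]
  claw: 0

```text
clock: 3.8
tcp_pos: [0.6264, 0.0961, 0.0299]
eef_rot: [0.166, 0.986, -0.002, 0.002]
ft_force: [-0.2, -0.3, 0.3]
gripper_width: 0.0209
```

Call:
drive_tool:
  increments:
    - [0,0,0,0]
    - [0,0,-0.05,0]
    - [0,0,-0.2,0]
    - [0,0,-0.3,0]
    - [0,0,-0.3,0]

```text
clock: 4.3
tcp_pos: [0.6278, 0.0965, 0.0624]
eef_rot: [0.166, 0.986, -0.002, 0.004]
ft_force: [0.9, 0.3, -2.0]
gripper_width: 0.0211
```

```bash
python3 -c "
from h import *
go((.5099,.3347,.15));o=observe();print(o['ft_torque'],o['eef_rot'])"
```

```text
t 4.3 tcp [0.6278 0.0965 0.0624] F [ 0.88  0.28 -1.97] w 0.0211 -> units [ 1.886  1.865 -0.894]
[ 0.07106049 -0.0520121  -0.05237782] [ 0.16564313  0.98617818 -0.00161602  0.00351384]
```

Call:
drive_tool:
  increments:
    - [0,0,-0.4,0]
    - [0.1,0.1,-0.75,0]
    - [0.35,0.35,-0.9,0]
    - [0.65,0.65,-0.9,0]
    - [0.95,0.95,-0.9,0]

```text
clock: 4.8
tcp_pos: [0.5682, 0.2187, 0.1525]
eef_rot: [0.166, 0.986, -0.001, 0.004]
ft_force: [-0.2, 0.7, -3.3]
gripper_width: 0.0208
```

Call:
drive_tool:
  increments:
    - [0.3,0.3,0,0]
    - [0.6,0.6,0,0]
    - [0.85,0.85,0,0]
    - [0.95,0.93,0,0]
    - [0.95,0.93,0,0]

```text
clock: 5.3
tcp_pos: [0.5072, 0.3401, 0.1514]
eef_rot: [0.164, 0.986, -0.001, 0.004]
ft_force: [0.2, -0.0, -3.1]
gripper_width: 0.021
```

Call:
drive_tool:
  increments:
    - [0,0,0,0]
    - [0,0,0,0]

```text
clock: 5.5
tcp_pos: [0.5081, 0.3385, 0.1514]
eef_rot: [0.165, 0.986, -0.001, 0.004]
ft_force: [0.6, 0.3, -2.6]
gripper_width: 0.0209
```

```bash
python3 -c "
from h import *
go((.5106,.3347,.110));print(R.from_quat(observe()['eef_rot']).as_matrix().round(3),observe()['joint_positions'])"
```

```text
t 5.5 tcp [0.5081 0.3385 0.1514] F [ 0.61  0.34 -2.63] w 0.0209 -> units [-0.033 -0.028  0.415]
[[-0.945  0.326  0.007]
 [ 0.326  0.945 -0.003]
 [-0.008 -0.001 -1.   ]] [-0.93874289  0.30293926  0.33348195  1.67512775 -0.09843146  1.17682646
  0.65710686]
```

Call:
drive_tool:
  increments:
    - [-0.01,-0.01,0.15,0]
    - [-0.033,-0.028,0.35,0]
    - [-0.033,-0.028,0.44,0]
    - [-0.033,-0.028,0.44,0]
    - [-0.033,-0.028,0.44,0]

```text
clock: 6.0
tcp_pos: [0.5109, 0.3345, 0.1075]
eef_rot: [0.165, 0.986, -0.001, 0.004]
ft_force: [0.5, -0.0, -1.5]
gripper_width: 0.0207
```

Run:
```python
from h import *
go((.5106,.3347,.104))
for n in("top","side"):
    p,d=vision.read_camera(n); np.savez(f"pics/{n}1.npz",p=p,d=d)
    if n=="side": crop(p,255,225,120,90,6.5,"pics/s1.png"); Q=cloud(n,d)
    else: crop(p,195,175,100,80,6,"pics/t1.png");P=cloud(n,d)
go((.5106,.3347,.104))
z=observe()["tcp_pos"][2]-.0299; print("bottom z",z)
for A in(P,Q):
    print("pan",blob(A,(.509,.335),.04,.050,z-.002)); print("foot",blob(A,(.509,.335),.045,z+.004,z+.026))
```

```text
t 6.0 tcp [0.5109 0.3345 0.1075] F [ 0.52 -0.   -1.48] w 0.0207 -> units [0.003 0.001 0.035]
t 6.1 tcp [0.5111 0.335  0.1083] F [-0.14 -0.09 -2.33] w 0.0204 -> units [ 0.004 -0.004  0.043]
bottom z 0.0783928570512873
pan (array([nan, nan, nan]), np.int64(0), (np.float64(nan), np.float64(nan)), ((0.0, 0.0), 0.0))
foot (array([nan, nan, nan]), np.int64(0), (np.float64(nan), np.float64(nan)), ((0.0, 0.0), 0.0))
pan (array([0.5098, 0.3429, 0.0638]), np.int64(419), (np.float64(315.76), np.float64(283.48)), ((510.683837890625, 335.92864990234375), 28.7100830078125))
foot (array([0.5103, 0.3466, 0.0962]), np.int64(498), (np.float64(314.69), np.float64(267.57)), ((510.0375061035156, 335.21533203125), 24.32925796508789))h.py:23: RuntimeWarning: Mean of empty slice.
  return A[k].mean(0).round(4),k.sum(),(u.mean().round(2),v.mean().round(2)),cv2.minEnclosingCircle((A[k][:,:2]*1000).astype(np.float32))
  ret = um.true_divide(
  ret = ret.dtype.type(ret / rcount)
```

View pics/s1.png

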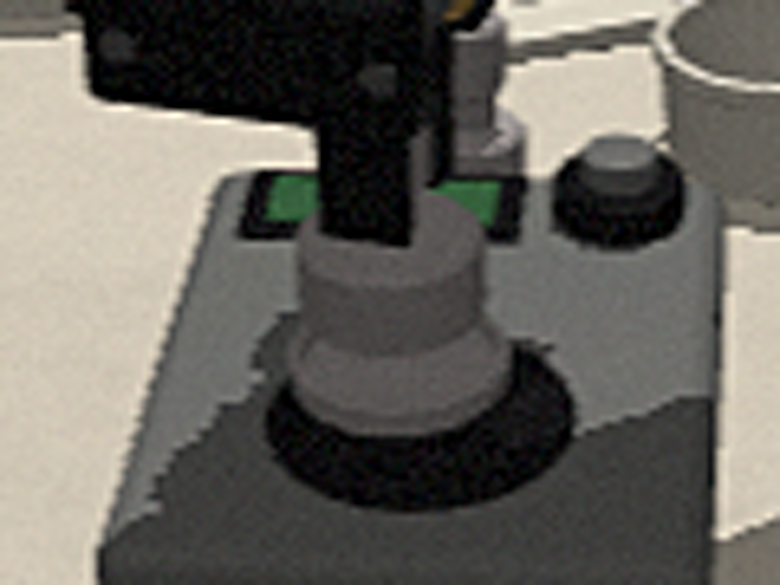

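The foot at side px 300.7–330 (centre 315.3) hovers over the pan at 299–333.8 (centre 316.5). Next I'll check how much of that 1.2 px is parallax.

Run:
```python
from h import *
print([proj("side",(.510,.335,z)) for z in(.066,.079,.1)], proj("side",(.509,.335,.066)))
q=np.load("pics/side1.npz");A=cloud("side",q["d"]);z=.0784
# circle fits of known radius to silhouettes, all azimuth-visible edges
from scipy.optimize import least_squares
for nm,z0,z1,r in(("pan",.059,.068,.028),("foot",z+.001,z+.0215,.0235)):
    k=(A[...,2]>z0)&(A[...,2]<z1)&(np.hypot(A[...,0]-.51,A[...,1]-.335)<.04)
    X=A[k][:,:2]
    # robust: per angular bin outermost radius
    c=np.array([.51,.335])
    for _ in range(5):
        a=np.arctan2(*(X-c).T[::-1]); R_=np.hypot(*(X-c).T); b=np.digitize(a,np.linspace(-np.pi,np.pi,37)); E=np.array([X[b==i][np.argmax(R_[b==i])] for i in np.unique(b) if R_[b==i].max()>r*.9])
        s=least_squares(lambda p:np.hypot(*(E-p).T)-r,c,loss="soft_l1",f_scale=.0005); c=s.x
    print(nm,k.sum(),len(E),c,np.std(s.fun))
```

```text
[array([315.5, 279.6]), array([315.2, 272.8]), array([314.7, 261.6])] [316.1 279.6]
pan 401 26 [0.51009789 0.33476658] 0.0007915893857295894
foot 305 18 [0.51128133 0.33483763] 0.0006069362898201995
```

Call:
drive_tool:
  increments:
    - [0.01,0,0.03,0]
    - [0.01,0,0.06,0]
    - [0.01,0,0.09,0]
    - [0.01,0,0.1,0]
    - [0.01,0,0.1,0]

```text
clock: 6.6
tcp_pos: [0.5101, 0.3352, 0.098]
eef_rot: [0.165, 0.986, -0.001, 0.004]
ft_force: [0.5, 0.1, -3.0]
gripper_width: 0.0207
```

```bash
python3 -c "
from h import *
go((.5100,.3348,.092))"
```

```text
t 6.6 tcp [0.5101 0.3352 0.098 ] F [ 0.49  0.09 -3.02] w 0.0207 -> units [ 0.    -0.004  0.06 ]
```

Bottom is at about 68 mm, still in free air (Fz −3). Lowering through rim height in small steps.

Call:
drive_tool:
  increments:
    - [0,-0.004,0.02,0]
    - [0,-0.004,0.04,0]
    - [0,-0.004,0.04,0]
    - [0,-0.004,0.04,0]

```text
clock: 7.0
tcp_pos: [0.51, 0.3348, 0.0939]
eef_rot: [0.165, 0.986, -0.001, 0.004]
ft_force: [0.2, 0.0, -2.0]
gripper_width: 0.0208
```

Call:
drive_tool:
  increments:
    - [0,0,0.01,0]
    - [0,0,0.02,0]
    - [0,0,0.02,0]
    - [0,0,0.02,0]

```text
clock: 7.4
tcp_pos: [0.51, 0.3348, 0.0919]
eef_rot: [0.165, 0.986, -0.001, 0.004]
ft_force: [-0.3, 0.5, -2.7]
gripper_width: 0.0207
```

```bash
python3 -c "
from h import *
go((.5100,.3348,.092))"
```

```text
t 7.4 tcp [0.51   0.3348 0.0919] F [-0.28  0.46 -2.74] w 0.0207 -> units [-0.     0.    -0.001]
```

Call:
drive_tool:
  increments:
    - [0,0,0.01,0]
    - [0,0,0.02,0]
    - [0,0,0.02,0]
    - [0,0,0.02,0]

```text
clock: 7.8
tcp_pos: [0.5101, 0.3348, 0.09]
eef_rot: [0.165, 0.986, -0.001, 0.004]
ft_force: [-1.1, 1.2, -1.8]
gripper_width: 0.0207
```

Call:
drive_tool:
  increments:
    - [0,0,0,0]
    - [0,0,0,0]

```text
clock: 8.0
tcp_pos: [0.5101, 0.3348, 0.09]
eef_rot: [0.165, 0.986, -0.001, 0.004]
ft_force: [-1.1, 0.6, -1.8]
gripper_width: 0.0209
```

Call:
drive_tool:
  increments:
    - [0,0,0.01,0]
    - [0,0,0.015,0]
    - [0,0,0.015,0]
    - [0,0,0.015,0]

```text
clock: 8.4
tcp_pos: [0.5102, 0.3348, 0.0887]
eef_rot: [0.165, 0.986, -0.001, 0.004]
ft_force: [1.0, 0.4, -0.4]
gripper_width: 0.0208
```

Call:
drive_tool:
  increments:
    - [0,0,0,0]
    - [0,0,0,0]

```text
clock: 8.6
tcp_pos: [0.5102, 0.3348, 0.0887]
eef_rot: [0.165, 0.986, -0.001, 0.004]
ft_force: [0.6, -1.1, -0.8]
gripper_width: 0.0208
```

Call:
drive_tool:
  increments:
    - [0,0,0.006,0]
    - [0,0,0.006,0]
    - [0,0,0.006,0]

```text
clock: 8.9
tcp_pos: [0.5102, 0.3348, 0.0881]
eef_rot: [0.165, 0.986, -0.001, 0.004]
ft_force: [-0.1, -0.2, -0.1]
gripper_width: 0.0212
```

Call:
drive_tool:
  increments:
    - [0,0,0,0]
    - [0,0,0,0]
    - [0,0,0,0]
    - [0,0,0,0]
  claw: 44

```text
clock: 9.3
tcp_pos: [0.5103, 0.3349, 0.0882]
eef_rot: [0.165, 0.986, -0.0, 0.004]
ft_force: [0.1, 0.5, 0.2]
gripper_width: 0.0411
```

Run:
```python
from h import *
go((.51,.3348,.15))
p,d=vision.read_camera("side"); np.savez("pics/side2.npz",p=p,d=d); crop(p,255,225,120,90,6.5,"pics/s2.png")
```

```text
t 9.3 tcp [0.5103 0.3349 0.0882] F [0.08 0.46 0.19] w 0.0411 -> units [-0.003 -0.002 -0.618]
```

View pics/s2.png

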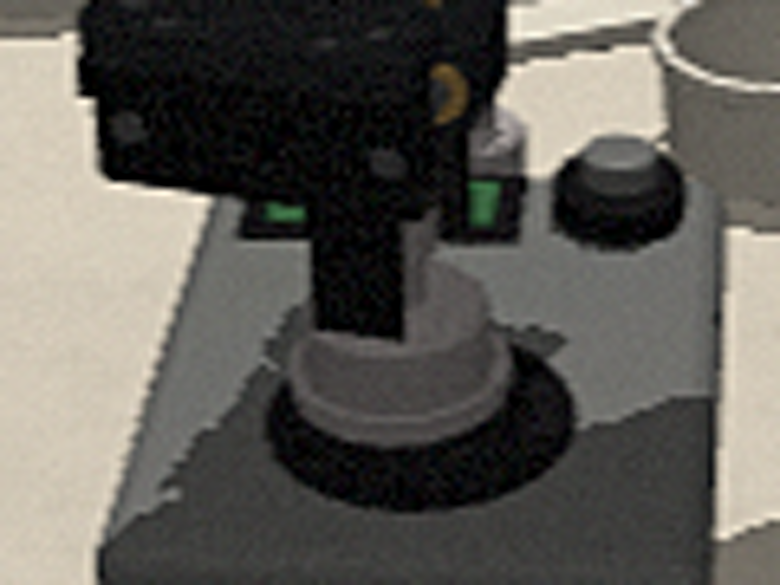

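The weight sits down inside the rim, with the full rim visible around it and flat. Raise, twist, and move to the button with the fingers closed.

Call:
drive_tool:
  increments:
    - [0,0,-0.05,0]
    - [0,0,-0.2,0]
    - [0,0,-0.5,0]
    - [0,0,-0.8,0]
    - [0,0,-0.8,0]

```text
clock: 9.85
tcp_pos: [0.5119, 0.3365, 0.174]
eef_rot: [0.165, 0.986, 0.003, 0.007]
ft_force: [0.3, -0.7, 0.8]
gripper_width: 0.0439
```

Call:
drive_tool:
  increments:
    - [0,0,0,-0.15]
    - [0,0,0,-0.34]
    - [0,0,0,-0.53]
    - [0,0,0,-0.72]
    - [0,0,0,-0.9]
  claw: 0

```text
clock: 10.35
tcp_pos: [0.5119, 0.3364, 0.1747]
eef_rot: [-0.189, 0.982, 0.0, 0.008]
ft_force: [0.2, -0.6, 0.3]
gripper_width: 0.0119
```

Run:
```python
from h import *
go((.4467,.2347,.12));print(R.from_quat(observe()['eef_rot']).as_matrix().round(3))
```

```text
t 10.35 tcp [0.5119 0.3364 0.1747] F [ 0.21 -0.62  0.26] w 0.0119 -> units [ 0.992 -0.701  0.534]
[[-0.928 -0.372  0.015]
 [-0.372  0.928  0.003]
 [-0.015 -0.003 -1.   ]]
```

Call:
drive_tool:
  increments:
    - [0.35,-0.25,0,0]
    - [0.7,-0.5,0.1,0]
    - [0.95,-0.67,0.4,0]
    - [0.99,-0.7,0.53,0]
    - [0.99,-0.7,0.53,0]

```text
clock: 10.85
tcp_pos: [0.4458, 0.2337, 0.1194]
eef_rot: [-0.189, 0.982, -0.0, 0.007]
ft_force: [-0.0, 0.1, -0.1]
gripper_width: 0.0007
```

Call:
drive_tool:
  increments:
    - [0,0,0,0]
    - [0,0,0,0]

```text
clock: 11.05
tcp_pos: [0.4468, 0.235, 0.1205]
eef_rot: [-0.189, 0.982, 0.0, 0.007]
ft_force: [0.3, -0.6, -0.7]
gripper_width: 0.0002
```

Run:
```python
from h import *
go((.4467,.2347,.07));A=[]
for n in("side","top"):
    p,d=vision.read_camera(n); np.savez(f"pics/{n}3.npz",p=p,d=d); A.append(cloud(n,d))
    print(n,"rim",blob(A[-1],(.51,.335),.04,.056,.068)[3],"knob",blob(A[-1],(.51,.335),.03,.108,.13), "foot",blob(A[-1],(.51,.335),.03,.07,.084))
crop(np.load("pics/side3.npz")["p"],265,195,120,110,5.4,"pics/s3.png")
```

```text
t 11.05 tcp [0.4468 0.235  0.1205] F [ 0.32 -0.61 -0.7 ] w 0.0002 -> units [ 0.009 -0.001  0.505]
side rim ((509.4854431152344, 335.8447265625), 28.492053985595703) knob (array([0.5102, 0.3385, 0.1161]), np.int64(148), (np.float64(314.24), np.float64(254.01)), ((510.8350524902344, 334.6267395019531), 11.472500801086426)) foot (array([0.5102, 0.3433, 0.0792]), np.int64(439), (np.float64(315.16), np.float64(275.53)), ((510.7283630371094, 334.6763000488281), 24.389238357543945))
top rim ((506.80206298828125, 338.52117919921875), 26.707529067993164) knob (array([0.506 , 0.3392, 0.1173]), np.int64(28), (np.float64(237.0), np.float64(219.82)), ((507.7196044921875, 337.272216796875), 9.730705261230469)) foot (array([0.5007, 0.3441, 0.0798]), np.int64(126), (np.float64(236.82), np.float64(225.81)), ((505.99725341796875, 339.89532470703125), 22.57271385192871))
```

View pics/s3.png

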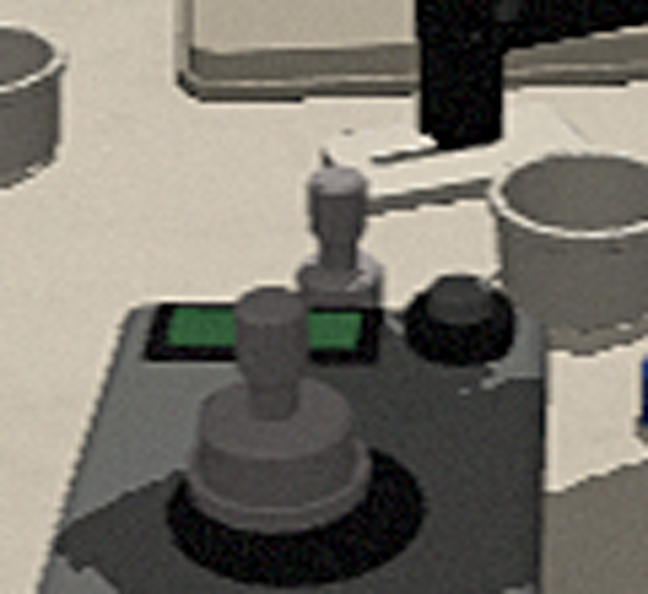

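The weight stands upright: knob and foot centres agree within 0.2 mm and it is inside the rim. The closed fingers are above the button, so I'll press next.

Call:
drive_tool:
  increments:
    - [0,0,0.2,0]
    - [0.009,0,0.4,0]
    - [0.009,0,0.52,0]
    - [0.009,0,0.54,0]
    - [0.009,0,0.54,0]

```text
clock: 11.65
tcp_pos: [0.4467, 0.2348, 0.0664]
eef_rot: [-0.189, 0.982, -0.0, 0.007]
ft_force: [0.2, -0.5, 0.2]
gripper_width: 0.0005
```

Call:
drive_tool:
  increments:
    - [0,0,0.02,0]
    - [0,0,0.04,0]
    - [0,0,0.05,0]
    - [0,0,0.05,0]

```text
clock: 12.05
tcp_pos: [0.4474, 0.2352, 0.062]
eef_rot: [-0.189, 0.982, 0.0, 0.008]
ft_force: [1.4, 1.2, 2.3]
gripper_width: 0.0005
```

```bash
python3 -c "
from h import *
go((.4467,.2347,.058))"
```

```text
t 12.05 tcp [0.4474 0.2352 0.062 ] F [1.43 1.17 2.29] w 0.0005 -> units [ 0.009 -0.002  0.04 ]
```

Call:
drive_tool:
  increments:
    - [0,0,0.01,0]
    - [0,0,0.02,0]
    - [0,0,0.03,0]
    - [0,0,0.03,0]

```text
clock: 12.45
tcp_pos: [0.4475, 0.2353, 0.0594]
eef_rot: [-0.189, 0.982, 0.0, 0.008]
ft_force: [-1.9, -0.3, 8.5]
gripper_width: 0.0003
```

Call:
drive_tool:
  increments:
    - [0,0,0.01,0]
    - [0,0,0.015,0]
    - [0,0,0.015,0]

```text
clock: 12.75
tcp_pos: [0.4476, 0.2354, 0.0592]
eef_rot: [-0.189, 0.982, 0.001, 0.008]
ft_force: [-6.3, -3.2, 19.9]
gripper_width: 0.0002
```

Run:
```python
from h import *
for n in("top","side"):
    A=cloud(n,np.load(f"pics/{n}0.npz")["d"]);r=np.hypot(A[...,0]-.4467,A[...,1]-.2347)
    for a in range(0,24,2):
        k=(r>=a/1e3)&(r<(a+2)/1e3)&(A[...,2]>.03); print(n,a,k.sum(),np.percentile(A[k][:,2],[10,50,90]).round(4))
```

```text
top 0 2 [0.0642 0.0662 0.0682]
top 2 8 [0.0607 0.0633 0.0649]
top 4 14 [0.0618 0.0654 0.0664]
top 6 19 [0.0602 0.0641 0.0663]
top 8 25 [0.062  0.0637 0.0652]
top 10 29 [0.0528 0.0572 0.0636]
top 12 36 [0.0528 0.0548 0.0574]
top 14 43 [0.0523 0.0546 0.0572]
top 16 43 [0.0519 0.0543 0.0572]
top 18 45 [0.0403 0.0464 0.054 ]
top 20 52 [0.0402 0.0428 0.0452]
top 22 59 [0.039  0.0424 0.0445]
side 0 1 [0.0662 0.0662 0.0662]
side 2 5 [0.0645 0.065  0.0665]
side 4 14 [0.0642 0.0656 0.0664]
side 6 15 [0.0586 0.0649 0.0668]
side 8 40 [0.0573 0.0627 0.0656]
side 10 34 [0.0563 0.0597 0.0647]
side 12 17 [0.0558 0.0567 0.0573]
side 14 32 [0.0471 0.0563 0.0574]
side 16 99 [0.0449 0.0519 0.0568]
side 18 56 [0.0442 0.0483 0.0551]
side 20 23 [0.0437 0.0445 0.0461]
side 22 36 [0.0436 0.0445 0.0453]
```

The button top was at 64.5 mm and the collar at 55 mm. The stop at 59.3 mm is therefore the button bottoming at about 5 mm, not the collar. Retracting.

Call:
drive_tool:
  increments:
    - [0,0,-0.05,0]
    - [0,0,-0.2,0]
    - [0,0,-0.5,0]
    - [0,0,-0.9,0]
    - [0,0,-0.9,0]

```text
clock: 13.25
tcp_pos: [0.4484, 0.2363, 0.1537]
eef_rot: [-0.189, 0.982, 0.002, 0.011]
ft_force: [0.0, 0.9, -0.1]
gripper_width: 0.0006
```

Call:
drive_tool:
  increments:
    - [0,0,-0.1,0]
    - [0,0,-0.1,0]
    - [0,0,-0.1,0]
    - [0,0,-0.1,0]

```text
clock: 13.65
tcp_pos: [0.4477, 0.2358, 0.1627]
eef_rot: [-0.189, 0.982, 0.002, 0.01]
ft_force: [0.5, 0.8, -0.6]
gripper_width: 0.0004
```

Run:
```python
from h import *
go((.4467,.2347,.15)); p,d=vision.read_camera("side"); Q=cloud("side",d)
print("knob",blob(Q,(.51,.335),.03,.108,.13)[::3],"foot",blob(Q,(.51,.335),.03,.07,.084)[::3],"btn",np.median(Q[248:252,348:352,2]),np.median(cloud("side",np.load("pics/side0.npz")["d"])[248:252,348:352,2]))
crop(p,200,150,200,150,4,"pics/s4.png")
```

```text
t 13.65 tcp [0.4477 0.2358 0.1627] F [ 0.49  0.82 -0.64] w 0.0004 -> units [ 0.016 -0.007  0.126]
knob (array([0.5101, 0.3384, 0.1165]), ((509.7303771972656, 335.1265563964844), 10.94807243347168)) foot (array([0.5105, 0.3431, 0.0793]), ((510.2400817871094, 335.6424255371094), 23.88534164428711)) btn 0.06507679281058787 0.06499264386505624
```

View pics/s4.png

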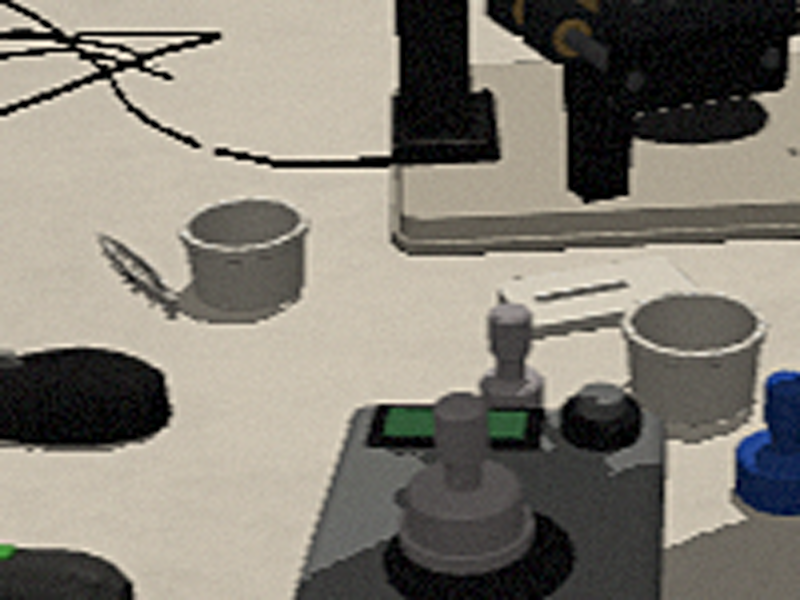

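The weight still stands upright in the pan, the button is back up, the bystanders are in place and the tool is clear. Handing in.

```bash
python3 -c "
from h import *
print(order.finish_job())"
```

```text
the job is handed in; nothing more can be done
None
```

The larger weight is standing in the scale's pan on its own. I then pressed the button right down, let go, and handed the job in at about 14 s. The hand-in gave no verdict.

- **Weight in the pan:** The pan centre was found by sight, at about (0.510, 0.335). The weight went in without catching the rim. The floor took its load at about 2–3 mm of sink, well short of the stop.
- **Standing flat:** After the press, the knob and foot centres agreed within 0.7 mm in the side view (0.2 mm before it), so it stands upright. I could see the rim all round on the near side. The far side was hidden in the side view.
- **Button:** It bottomed after about 5 mm, measured from the button top and above the collar. The force rose to about 20 N at the end, more than the 4 N it needs. Its height read 65.1 mm afterwards against 65.0 mm at the start, so it is up again.
- **Bystanders:** The smaller weight, both cups and the slide frame look undisturbed in the last picture, though I didn't measure their positions. The tool was clear of everything.
- **Disagreement:** With the weight in the pan, the top camera put the rim and weight about 3–4 mm off from the side camera. It saw only part of the weight and pan (fitted circles too small), so I relied on the side view.

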